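# Slide the top culture dish onto the inspection stage

## Task

Two stacks of covered culture dishes stand on either side of a low metal inspection stage. Slide the top dish of the taller stack (three dishes) sideways onto the stage, without lifting it off or tipping it, and leave it lying flat and centred on the ring engraved in the stage. The dishes below it and the shorter stack must stay where they stand.

Things in the scene. Friction and masses are not known exactly. Their poses are not given: they have to be found in the camera images.
- dish_top_mid (a point): The dish to move: the top one of the three-dish stack; a round clear covered dish, 61 mm across and 14 mm high, 50 g, loose. The point is its centre, half-way up, at the start 39.5 mm above the bench; its z axis is up (its yaw means nothing). Its rim is plain and round; it rests by its own weight on the dish below. It can be pushed at the rim with the fingertips kept above the dish below.
- dish_second_mid (a point): The second dish of the same stack, directly under the top one: same size, loose, its top level 32 mm above the bench. The point is its centre, half-way up. It must stay where it is, on a third such dish on a low round grey seat.
- short_top_mid (a point): The top dish of the shorter stack of two, on the opposite side of the stage: same size, loose, its top 32 mm above the bench. The point is its centre, half-way up. It must stay where it is.
- stage_mark (a point): Centre of the ring (67 mm across) engraved in the flat top of the inspection stage, on the top surface, 31 mm above the bench. The stage is a fixed aluminium block, 110 mm (its x) by 84 mm (its y); nothing stands above its top. The stacks stand 76 mm from this point along +y and -y of the stage, either way round, with a gap of about 3 mm between dishes and stage; the stage top is 1.5 mm lower than the underside of the dish to move, so the dish slides across.
Things that resemble listed ones, but are neither listed nor needed, are in the scene too. Leave any black or pink look-alike of the part that bears dish_top_mid alone.

How it is judged:
At the end, for the whole second after the job is handed in: The top dish of the taller stack lies flat (within 6 degrees) and at rest on the stage, its centre within 15 mm of the ring's centre; the second dish of its stack and the top dish of the shorter stack are within 12 mm of where they stood (horizontal distance between dish_top_mid and stage_mark below 0.015 m and z of dish_top_mid in the frame of stage_mark between 0.004 and 0.011 m and angle between dish_top_mid's own z axis and vertical below 0.1 rad and linear speed of dish_top below 0.01 m/s and distance of each of dish_second_mid, short_top_mid from where it was at the start of the episode below 0.012 m); the robot touches nothing.
It fails at once if the dish is lifted more than 12 mm above its place on the stack (height (world z) of dish_top_mid above 0.0515 m).
It fails at once if the dish is tipped more than 20 degrees (angle between dish_top_mid's own z axis and vertical above 0.35 rad).
It fails at once if the second dish of the tall stack is shifted more than 12 mm (distance of dish_second_mid from where it was at the start of the episode above 0.012 m).
It fails at once if the top dish of the shorter stack is shifted more than 12 mm (distance of short_top_mid from where it was at the start of the episode above 0.012 m).
It also fails if it takes over 29 s, if anything falls off the work surface, if the arm or the gripper's body presses on something with over 40 N, if the wrist force passes 120 N, or if a joint passes its speed limit or range.

## Robot

A 7-joint arm with a two-finger parallel gripper is mounted at the origin on the work surface; the furniture and walls round the work are solid. World frame = base frame: x ahead of the robot, y to its left, z up, the work surface at z = 0. Lengths are in m, angles in rad, forces in N, time in s.
With the tool pointing down it reaches from about 0.375 to 0.925 m from the base axis. Payload 3.1 kg.
Tool frame: the origin (TCP) lies at the very end of the fingers, on their centre line; the grasp point (between the pads) lies 19 mm behind it; x points along the fingers, y is the direction in which the jaws open and shut, and the axes are right-handed (so a half turn about x gives the same grasp; the last joint's range is limited). The gripper opens to 85 mm and grips with 20 to 120 N. Pads are 22 mm wide; open, the fingers measure 114 mm over their backs; the gripper's body (76 mm by 85 mm) begins 54 mm behind the grasp point. The pads swing forward as they close: fully open they stand 13 mm farther back than shut.
Start: joints at [-0.098, 0.383, 0.044, 1.598, -0.018, 1.161, -0.05], TCP at [0.65, 0, 0.199] pointing down, gripper open.
Joint ranges: [-2.61, 2.61], [-0.41, 2.15], [-1.48, 1.57], [0, 2.5], [-1.57, 4.71], [0.05, 1.97], [-2.85, 2.85]. Speed limits (rad/s): [2.79, 2.79, 3.14, 3.14, 3.14, 3.14, 3.14].

## Interface

Orientations are given as a unit quaternion [w, x, y, z].
In Python, from rig import env gives the robot as it stands.
- The arm moves only by the shell command python3 -m crank 'ROWS'. ROWS is a JSON object of lists of equal length, an entry for each row: "slide": the shift along the world's x, y, z normalised to -1 to 1, where 1 is 200 mm, a list of three; "twist": the turn about the world's z normalised to -1 to 1, where 1 is 90 degrees; "hand": the closure, from 0 (fully open) to 1 (shut). A call has exactly 10 rows; each row is the pose to reach, as a shift and turn from the pose commanded when the call began; what a row does not reach only later rows make up. A row lasts 1/10 s, in which the tool goes at most 50 mm and 8.59 degrees, less where a joint would pass 70% of its speed; a pose out of reach is approached as far as the arm can. A call with a number of a shift or a turn outside -1 to 1 is refused whole. A call with a gripper value outside its range is refused whole. The fingers move at their own pace and stop on an object; the grip force is fixed at half the most. Time passes only in rows, so rows that repeat a pose let the fingers close, or fill a call up. It gives the time, the measured TCP pose, the force and the opening at its end, in the units of the state.
- env.get_obs(): the state, without advancing time (a new reading comes with each control period).
- env.get_image(name): name is "scene" or "side" or "wrist"; returns a dict with "image" (480x640x3 uint8, red, green, blue), "z_map" (480x640 float32, m along the optical axis (not along the pixel's ray), 0 where there is no reading), "vertical_fov" (degrees; the focal length in pixels is half the picture's height over the tangent of half this angle, whatever the lens; pixels are square), "cx", "cy" (the principal point, pixels), "cam_to_world" (4x4, takes a point from camera to world coordinates). Camera axes: x right, y up, looking along -z (the intrinsics and any distortion apply to the point x, -y, -z); pixel columns grow to the right and rows downward; lengths in m; the calibration is good to about 2 mm. A picture is of the moment at which its call begins.
- env.finish_job(): hands the job in, once; it reports no verdict.
The state is a dict: "t": time; "q": joint angles; "joint_velocities": joint speeds; "joint_efforts": joint torques, N m; "position": TCP position; "orientation": TCP orientation; "contact_force": force on the tool from outside, world axes, zero at the start; "moment": the same for the moment, N m; "grip_width": finger opening in m.
Only numpy, scipy, OpenCV 4.12 (cv2) and the standard library are available. Lean on these libraries where they do the work, as an engineer would, in place of code of your own. Each camera call takes 0.05 s, during which the arm holds its last target. There are 200 camera calls.

## Working session

There is one attempt and no reset: what is moved stays moved. The work goes in short steps, Python scripts to look and compute and a shell command to move; the robot and the scene stay as the last step left them, time stands still between calls to the robot, and variables do not carry over. Pictures are saved under pics/ and viewed, about 8 in all and at most 12, crops included, and the job is handed in when it is done.

```bash
mkdir -p pics; ls; cat > h.py <<'E'
from rig import env
import numpy as np, cv2, pickle
def grab(n,tag):
    d=env.get_image(n); pickle.dump(d,open(f'pics/{tag}.pkl','wb')); cv2.imwrite(f'pics/{tag}.png',d['image'][:,:,::-1]); return d
def load(tag): return pickle.load(open(f'pics/{tag}.pkl','rb'))
def world(d,u,v,z=None):
    f=240/np.tan(np.radians(d['vertical_fov'])/2); T=np.array(d['cam_to_world'])
    r=T[:3,:3]@np.array([(u-d['cx'])/f,-(v-d['cy'])/f,-1.]); o=T[:3,3]
    s=d['z_map'][int(v),int(u)] if z is None else (z-o[2])/r[2]
    return np.round(o+s*r,4)
E
python3 - <<'E'
from h import *
a=grab('scene','s1');b=grab('wrist','w1')
print({k:v for k,v in a.items() if k not in('image','z_map')});print({k:v for k,v in b.items() if k not in('image','z_map')})
o=env.get_obs();print(o['t'],o['position'],o['orientation'],o['grip_width'])
E
```

```text
pics
{'vertical_fov': 51.87102245844878, 'cx': 321.6251682093407, 'cy': 244.5082431304774, 'cam_to_world': array([[ 0.47060112,  0.53413518, -0.70230634, -0.04728278],
       [-0.88220401,  0.27055389, -0.38537862, -0.48375401],
       [-0.01583257,  0.80093708,  0.59853916,  0.55796683],
       [ 0.        ,  0.        ,  0.        ,  1.        ]])}
{'vertical_fov': 63.62696541737873, 'cx': 320.10205191722895, 'cy': 242.3072995807542, 'cam_to_world': array([[ 9.99996601e-01, -4.54868689e-04,  2.56744278e-03,
         6.48562657e-01],
       [-2.44595435e-04,  9.63959065e-01,  2.66050485e-01,
         6.77603260e-02],
       [-2.59592778e-03, -2.66050209e-01,  9.63955677e-01,
         3.71092225e-01],
       [ 0.00000000e+00,  0.00000000e+00,  0.00000000e+00,
         1.00000000e+00]])}
0.1 [6.49045222e-01 4.04626980e-06 1.97798561e-01] [-0.49943644 -0.49934764 -0.50060423  0.50061022] 0.08556136869039721
```

View pics/s1.png

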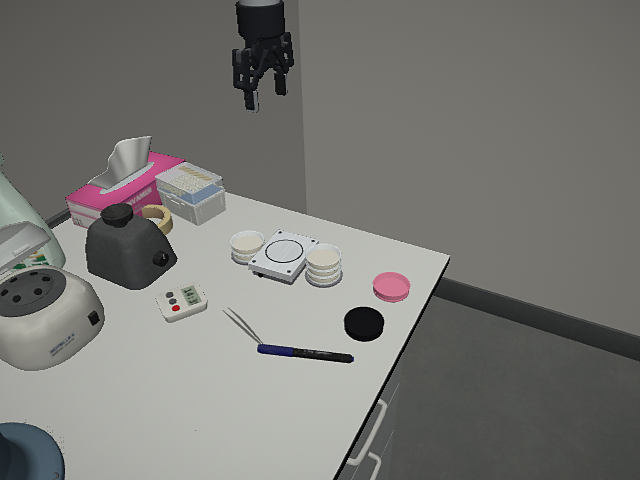

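View pics/w1.png

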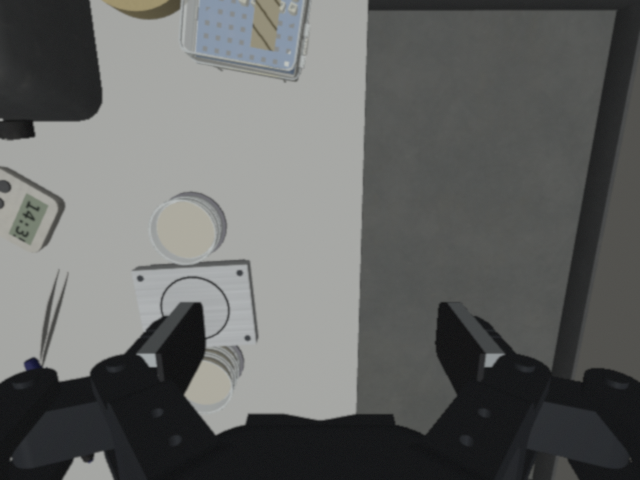

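The wrist view shows the stage ring at about (195,307), the short stack at (186,228) and the tall stack at (209,380), partly hidden by the gripper. The scene view confirms the tall stack is the one on the -y side, at (323,258).

```bash
python3 - <<'E'
from h import *
d=load('w1');s=load('s1')
print(d.keys())
for n,u,v,z in [('ring',195,307,.031),('tall',209,383,.0465),('short',185,229,.032),('c1',140,278,.031),('c2',240,272,.031),('c3',248,338,.031)]: print(n,world(d,u,v,z),world(d,u,v))
for n,u,v,z in [('ring',284,251,.031),('tall',323,256,.0465),('short',247,243,.032)]: print(n,world(s,u,v,z),world(s,u,v))
E
```

```text
dict_keys(['image', 'z_map', 'vertical_fov', 'cx', 'cy', 'cam_to_world'])
ring [ 0.5279 -0.0904  0.031 ] [0.6057 0.0115 0.2502]
tall [ 0.5401 -0.1632  0.0465] [ 0.5398 -0.1639  0.0455]
short [ 0.5259 -0.0134  0.032 ] [ 0.526  -0.0134  0.0323]
c1 [ 0.4789 -0.0609  0.031 ] [ 0.4783 -0.0614  0.0297]
c2 [ 0.573  -0.0549  0.031 ] [0.6486 0.0678 0.3711]
c3 [ 0.577  -0.1234  0.031 ] [ 0.5767 -0.1243  0.0294]
ring [ 0.5244 -0.0944  0.031 ] [ 0.5234 -0.0951  0.0319]
tall [ 0.5255 -0.1717  0.0465] [ 0.5256 -0.1716  0.0464]
short [ 0.5133 -0.0234  0.032 ] [ 0.5136 -0.0232  0.0317]
```

```bash
python3 - <<'E'
from h import *
d=load('s1')['image'][:,:,::-1]
cv2.imwrite('pics/s1c.png',cv2.resize(d[215:305,215:365],None,fx=5,fy=5,interpolation=cv2.INTER_CUBIC))
E
```

```text
(no output)
```

View pics/s1c.png

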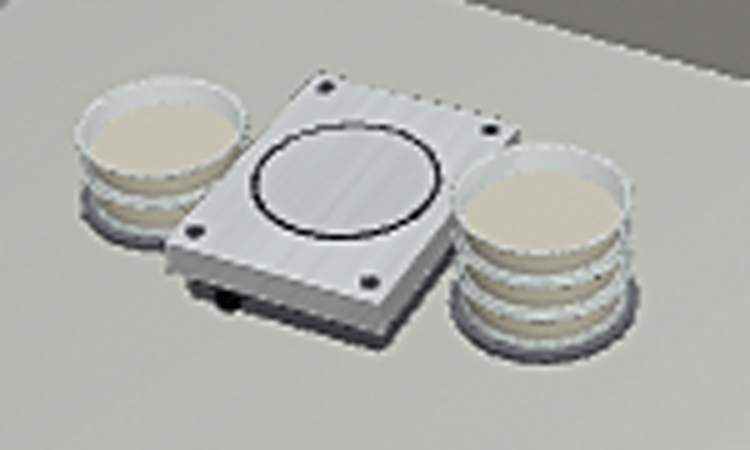

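```bash
python3 -m crank '{"slide":[[-0.1,-0.17,0],[-0.2,-0.34,-0.1],[-0.3,-0.51,-0.2],[-0.4,-0.68,-0.3],[-0.5,-0.85,-0.4],[-0.575,-1,-0.45],[-0.575,-1,-0.45],[-0.575,-1,-0.45],[-0.575,-1,-0.45],[-0.575,-1,-0.45]],"twist":[0,0.01,0.02,0.03,0.04,0.04,0.04,0.04,0.04,0.04],"hand":[0.53,0.53,0.53,0.53,0.53,0.53,0.53,0.53,0.53,0.53]}'
python3 - <<'E'
from h import *
d=grab('wrist','w2');o=env.get_obs();print(o['t'],o['position'],o['grip_width'],d['cam_to_world'])
E
```

```text
t: 1.1
position: [0.5365, -0.198, 0.1096]
orientation: [0.517, 0.484, 0.516, -0.483]
contact_force: [-0.5, 0.4, -0.2]
grip_width: 0.0403
1.15 [ 0.53640538 -0.19814093  0.10958492] 0.040000958380113104 [[ 0.9978274  -0.06312513 -0.01885996  0.53095929]
 [ 0.06586678  0.96205913  0.26477123 -0.13046968]
 [ 0.00143068 -0.26543823  0.96412681  0.28303954]
 [ 0.          0.          0.          1.        ]]
```

View pics/w2.png

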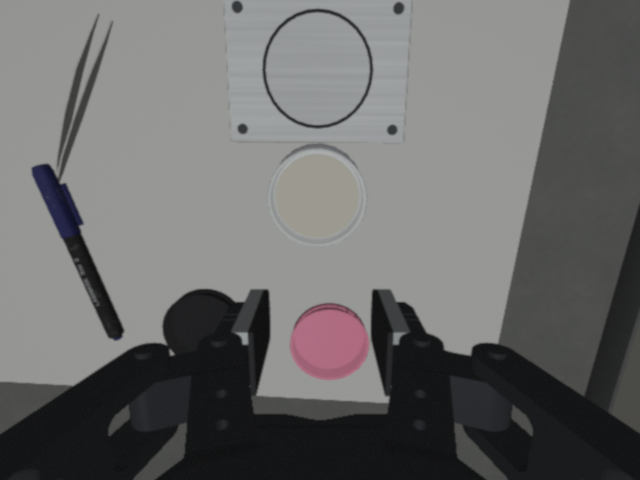

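The dish rim is centred at about (317,195), the ring at (318,68), and the fingers straddle it symmetrically at columns 265/377. The pink and black lids lie below.

```bash
python3 - <<'E'
from h import *
d=load('w2')
for n,u,v,z in [('ring',318,68,.031),('tall',317,195,.0465),('hole1',242,129,.031),('hole2',392,130,.031),('hole3',237,6,.031),('hole4',398,7,.031)]: print(n,world(d,u,v,z),world(d,u,v))
for n,u,v in [('pink',330,345),('pinktop',330,312),('black',195,330),('tipL',258,295),('tipL',266,295),('tipR',380,295)]: print(n,world(d,u,v))
E
```

```text
ring [ 0.5275 -0.0913  0.031 ] [ 0.5275 -0.0912  0.03  ]
tall [ 0.5317 -0.1655  0.0465] [ 0.5317 -0.1656  0.046 ]
hole1 [ 0.4823 -0.1296  0.031 ] [ 0.482  -0.1296  0.0293]
hole2 [ 0.576 -0.124  0.031] [ 0.576  -0.124   0.0307]
hole3 [ 0.4786 -0.0614  0.031 ] [ 0.4785 -0.0612  0.0303]
hole4 [ 0.5716 -0.0557  0.031 ] [ 0.5718 -0.0554  0.0298]
pink [ 0.5494 -0.2864  0.0142]
pinktop [ 0.5474 -0.2588  0.0136]
black [ 0.4447 -0.2807  0.0135]
tipL [ 0.5122 -0.188   0.1516]
tipL [ 0.515  -0.1882  0.1507]
tipR [ 0.5568 -0.1853  0.1511]
```

```bash
python3 - <<'E'
from h import *
d=load('w2'); P=[]
for v in range(270,420,2):
  for u in list(range(225,275,2))+list(range(368,410,2)):
    p=world(d,u,v)
    if .09<p[2]<.2: P.append([*p,u,v])
P=np.array(P);
for lo in np.arange(.09,.2,.006):
  q=P[(P[:,2]>=lo)&(P[:,2]<lo+.006)]
  if len(q): print(round(lo,3),len(q),q[:,:3].min(0),q[:,:3].max(0),q[:,3:].min(0),q[:,3:].max(0))
E
```

```text
0.138 12 [ 0.5151 -0.1966  0.1422] [ 0.5557 -0.188   0.1439] [269. 292.] [372. 308.]
0.144 108 [ 0.5038 -0.209   0.1441] [ 0.5665 -0.1845  0.15  ] [237. 290.] [404. 342.]
0.15 168 [ 0.5017 -0.2091  0.1501] [ 0.5678 -0.1844  0.156 ] [227. 294.] [408. 350.]
0.156 183 [ 0.5018 -0.209   0.1561] [ 0.5664 -0.1844  0.162 ] [225. 300.] [408. 358.]
0.162 196 [ 0.5027 -0.2095  0.1621] [ 0.5649 -0.1842  0.168 ] [225. 306.] [408. 370.]
0.168 202 [ 0.5043 -0.2105  0.1681] [ 0.5614 -0.1841  0.174 ] [225. 314.] [404. 384.]
0.174 383 [ 0.5085 -0.2098  0.1741] [ 0.5615 -0.1841  0.18  ] [233. 322.] [408. 394.]
0.18 127 [ 0.5069 -0.2084  0.1801] [ 0.56   -0.1836  0.186 ] [225. 332.] [408. 394.]
0.186 87 [ 0.5083 -0.1877  0.1861] [ 0.5592 -0.1834  0.1918] [225. 336.] [408. 354.]
0.192 108 [ 0.5099 -0.1879  0.1921] [ 0.5577 -0.1834  0.198 ] [225. 350.] [408. 366.]
0.198 9 [ 0.5121 -0.1867  0.1983] [ 0.5565 -0.184   0.1994] [229. 364.] [408. 366.]
```

```bash
python3 - <<'E'
from h import *
s=grab('scene','s2');d=grab('side','d2')
print(d['cam_to_world'],d['vertical_fov'])
def proj(d,p):
    f=240/np.tan(np.radians(d['vertical_fov'])/2); c=np.linalg.inv(d['cam_to_world'])@np.array([*p,1]); return d['cx']-f*c[0]/c[2], d['cy']+f*c[1]/c[2]
im=[]
for k in (s,d):
    u,v=proj(k,(.5365,-.198,.1096)); print(u,v)
    i=k['image'][:,:,::-1].copy(); cv2.circle(i,(int(u),int(v)),2,(0,0,255),-1)
    u=int(np.clip(u,80,560));v=int(np.clip(v,80,400))
    im.append(cv2.resize(i[v-80:v+80,u-80:u+80],(400,400)))
cv2.imwrite('pics/c2.png',np.hstack(im))
E
```

```text
[[ 0.88099662  0.34040627 -0.32858565  0.25055945]
 [-0.47266093  0.60257629 -0.64303457 -0.71084125]
 [-0.02089507  0.72182088  0.69176442  0.63268701]
 [ 0.          0.          0.          1.        ]] 42.84117769227703
340.23474839681097 225.72162520902504
341.4232318836579 221.84470485630118
```

View pics/c2.png

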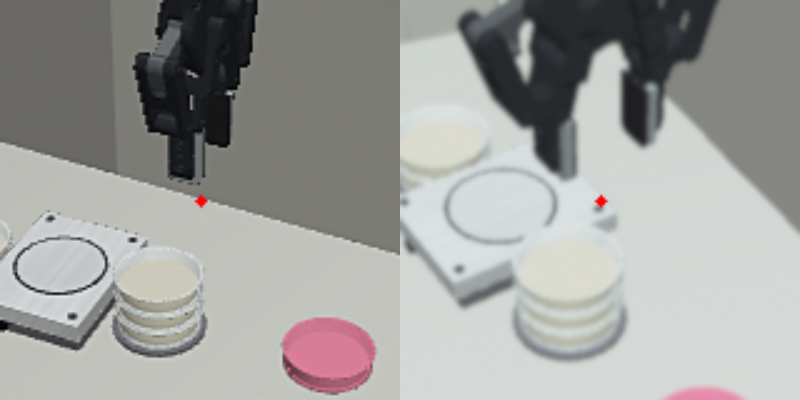

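All three views put the finger ends about 32 mm above the reported TCP at this opening: 0.142 against 0.110. I'll descend in stages behind the stack, where there is only bench, and check the tip height again.

```bash
python3 -m crank '{"slide":[[-0.007,-0.05,0],[-0.007,-0.085,-0.05],[-0.007,-0.085,-0.1],[-0.007,-0.085,-0.15],[-0.007,-0.085,-0.2],[-0.007,-0.085,-0.25],[-0.007,-0.085,-0.3],[-0.007,-0.085,-0.3],[-0.007,-0.085,-0.3],[-0.007,-0.085,-0.3]],"twist":[0,0,0,0,0,0,0,0,0,0],"hand":[0.53,0.53,0.53,0.53,0.53,0.53,0.53,0.53,0.53,0.53]}'
cat >> h.py <<'E'
def tips(d,z0):
  P=[]
  for v in range(270,420,2):
    for u in list(range(225,275,1))+list(range(368,410,1)):
      p=world(d,u,v)
      if z0<p[2]<z0+.03: P.append(p)
  P=np.array(P); print('tip low',np.sort(P[:,2])[:12:3],'x inner',P[P[:,0]<P[:,0].mean()][:,0].max(),P[P[:,0]>P[:,0].mean()][:,0].min(),'front y',P[:,1].max())
E
python3 - <<'E'
from h import *
w=grab('wrist','w3');d=grab('side','d3');s=grab('scene','s3')
o=env.get_obs();print(o['t'],o['position'],o['contact_force'])
tips(w,.065)
i=[cv2.resize(k['image'][150:310,a:a+160,::-1],(400,400)) for k,a in((s,230),(d,260))]
cv2.imwrite('pics/c3.png',np.hstack(i))
E
```

```text
t: 2.25
position: [0.5342, -0.2171, 0.0496]
orientation: [0.516, 0.484, 0.515, -0.484]
contact_force: [-0.1, -0.3, -0.3]
grip_width: 0.0405
2.4 [ 0.5342077  -0.21716846  0.04975976] [ 0.01248584 -0.31566029  0.49698288]
tip low [0.0811 0.0822 0.0827 0.083 ] x inner 0.5141 0.5527 front y -0.2035
```

View pics/c3.png

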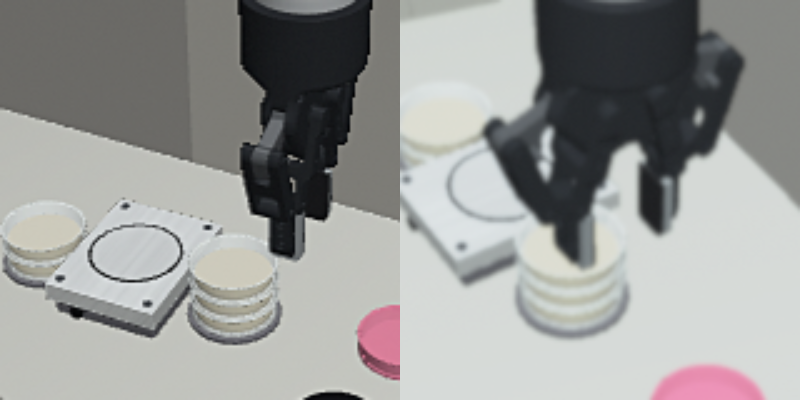

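```bash
python3 -m crank '{"slide":[[0.004,0,-0.03],[0.004,0,-0.06],[0.004,0,-0.09],[0.004,0,-0.12],[0.004,0,-0.15],[0.004,0,-0.18],[0.004,0,-0.2],[0.004,0,-0.2],[0.004,0,-0.2],[0.004,0,-0.2]],"twist":[0,0,0,0,0,0,0,0,0,0],"hand":[0.53,0.53,0.53,0.53,0.53,0.53,0.53,0.53,0.53,0.53]}'
python3 - <<'E'
from h import *
w=grab('wrist','w4');d=grab('side','d4');s=grab('scene','s4')
o=env.get_obs();print(o['t'],o['position'],o['contact_force'])
tips(w,.02);tips(w,.035)
i=[cv2.resize(k['image'][r:r+100,a:a+100,::-1],(400,400),interpolation=cv2.INTER_CUBIC) for k,a,r in((s,280,200),(d,290,200))]
cv2.imwrite('pics/c4.png',np.hstack(i))
E
```

```text
t: 3.4
position: [0.5348, -0.2171, 0.0094]
orientation: [0.516, 0.484, 0.515, -0.484]
contact_force: [0.3, -0.1, -0.0]
grip_width: 0.0402
3.55 [ 0.53475522 -0.21710207  0.00944091] [-0.29589773  0.14944112  0.74748949]
tip low [0.0417 0.0419 0.0422 0.0426] x inner 0.5146 0.5533 front y -0.2038
tip low [0.0417 0.0419 0.0422 0.0426] x inner 0.5147 0.5531 front y -0.2033
```

View pics/c4.png

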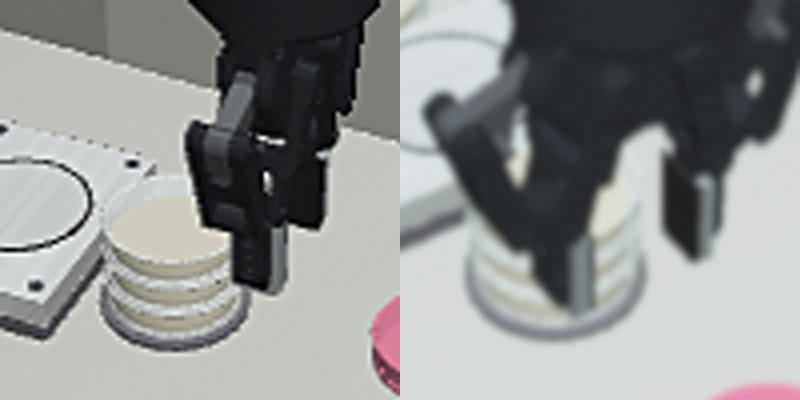

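View pics/w4.png

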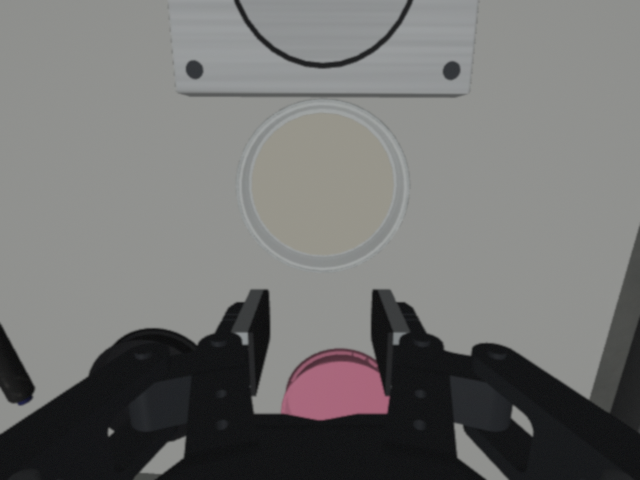

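```bash
python3 - <<'E'
from h import *
d=load('d4');s=load('s4')
for z in (.01,.02,.03,.04,.05): print(z,world(s,346,272,z),world(d,333.5,277.5,z))
print(world(s,344,270),world(d,331,274),world(d,336,274))
print(world(d,367,262),world(d,367,255))
w=load('w4');print('dish',world(w,324,184,.0465),world(w,324,184))
E
```

```text
0.01 [ 0.5448 -0.2057  0.01  ] [ 0.5244 -0.1964  0.01  ]
0.02 [ 0.534  -0.2108  0.02  ] [ 0.52   -0.2047  0.02  ]
0.03 [ 0.5232 -0.2159  0.03  ] [ 0.5156 -0.2129  0.03  ]
0.04 [ 0.5124 -0.2209  0.04  ] [ 0.5112 -0.2212  0.04  ]
0.05 [ 0.5016 -0.226   0.05  ] [ 0.5068 -0.2295  0.05  ]
[ 0.499  -0.2236  0.0551] [ 0.5057 -0.2249  0.053 ] [ 0.5109 -0.2288  0.0539]
[ 0.5598 -0.2259  0.0492] [ 0.5604 -0.2244  0.0608]
dish [ 0.532  -0.1658  0.0465] [ 0.5321 -0.1658  0.046 ]
```

Triangulating scene and side puts the tip at z ≈ 0.041, which agrees with the wrist depth. So the tips are level with the top dish (0.0325–0.0465) and above the second one. I'll lower 2.5 mm and push slowly, in two stages.

```bash
python3 -m crank '{"slide":[[0,0.02,-0.012],[-0.002,0.04,-0.012],[-0.004,0.065,-0.012],[-0.005,0.085,-0.012],[-0.007,0.11,-0.012],[-0.008,0.135,-0.012],[-0.01,0.16,-0.012],[-0.011,0.185,-0.012],[-0.013,0.21,-0.012],[-0.013,0.21,-0.012]],"twist":[0,0,0,0,0,0,0,0,0,0],"hand":[0.53,0.53,0.53,0.53,0.53,0.53,0.53,0.53,0.53,0.53]}'
python3 - <<'E'
from h import *
w=grab('wrist','w5')
o=env.get_obs();print(o['t'],o['position'],o['contact_force'])
tips(w,.032)
E
```

```text
t: 4.55
position: [0.5319, -0.1737, 0.0067]
orientation: [0.516, 0.484, 0.516, -0.484]
contact_force: [-0.3, 0.6, 0.1]
grip_width: 0.04
4.6 [ 0.53188934 -0.17430427  0.00668388] [ 0.01577916 -0.24799865  0.21833719]
tip low [0.0321 0.0321 0.0321 0.0321] x inner 0.5132 0.5472 front y -0.1515
```

View pics/w5.png

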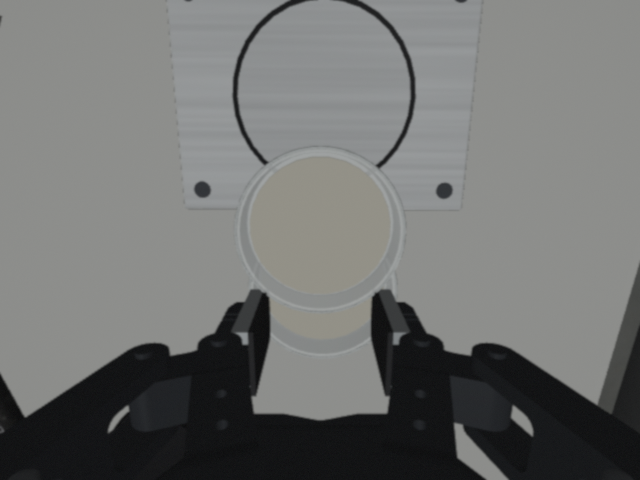

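The top dish is sliding onto the stage, with its rim centred at (321,228). The second dish is visible behind it, and the fingers cradle the rim.

```bash
python3 - <<'E'
from h import *
w=load('w5')
print('dish',world(w,321,228,.0463),'ring',world(w,324,86,.031),'second back',world(w,324,354,.032))
E
```

```text
dish [ 0.529  -0.1377  0.0463] ring [ 0.527  -0.0889  0.031 ] second back [ 0.5342 -0.1967  0.032 ]
```

```bash
python3 -m crank '{"slide":[[-0.001,0.025,0],[-0.003,0.055,0],[-0.005,0.085,0],[-0.006,0.115,0],[-0.008,0.145,0],[-0.01,0.175,0],[-0.011,0.2,0],[-0.012,0.22,0],[-0.013,0.23,0],[-0.013,0.23,0]],"twist":[0,0,0,0,0,0,0,0,0,0],"hand":[0.53,0.53,0.53,0.53,0.53,0.53,0.53,0.53,0.53,0.53]}'
python3 - <<'E'
from h import *
w=grab('wrist','w6')
o=env.get_obs();print(o['t'],o['position'],o['contact_force'])
E
```

```text
t: 5.6
position: [0.5292, -0.1286, 0.0067]
orientation: [0.516, 0.484, 0.516, -0.484]
contact_force: [0.4, 0.4, -0.9]
grip_width: 0.0405
5.65 [ 0.52923038 -0.12891687  0.00668222] [ 0.74519734  0.18004343 -0.18530285]
```

View pics/w6.png

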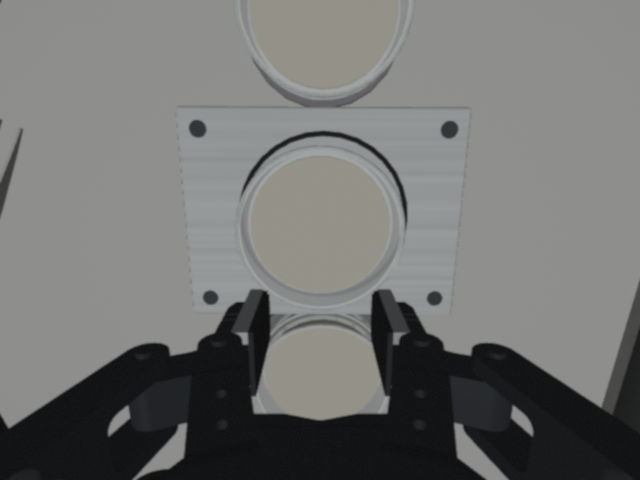

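The dish rim is at (321,227), all on the stage. The four holes at (197,128), (449,129), (210,297) and (434,297) give the ring's centre.

```bash
python3 - <<'E'
from h import *
w=load('w6')
h=[world(w,*p,.031) for p in((197,128),(449,129),(210,297),(434,297))]
print('dish',world(w,321,227,.045),world(w,321,227),'ring',np.mean(h,0),'front ring',world(w,322,131,.031))
E
```

```text
dish [ 0.5264 -0.0924  0.045 ] [ 0.5264 -0.0924  0.0452] ring [ 0.527    -0.091925  0.031   ] front ring [ 0.5247 -0.0593  0.031 ]
```

The dish is centred to within about 1 mm. Next I retreat straight back, then up.

```bash
python3 -m crank '{"slide":[[0.001,-0.02,0],[0.004,-0.07,0],[0.008,-0.13,0],[0.01,-0.17,0],[0.01,-0.17,0.1],[0.01,-0.17,0.25],[0.01,-0.17,0.4],[0.01,-0.17,0.5],[0.01,-0.17,0.5],[0.01,-0.17,0.5]],"twist":[0,0,0,0,0,0,0,0,0,0],"hand":[0.53,0.53,0.53,0.53,0.53,0.53,0.53,0.53,0.53,0.53]}'
python3 - <<'E'
from h import *
w=grab('wrist','w7');s=grab('scene','s7')
o=env.get_obs();print(o['t'],o['position'],o['contact_force'])
cv2.imwrite('pics/c7.png',np.hstack([cv2.resize(w['image'][:,:,::-1],(400,300)),cv2.resize(s['image'][205:310,210:350,::-1],(400,300))]))
E
```

```text
t: 6.65
position: [0.5312, -0.1639, 0.1068]
orientation: [0.515, 0.484, 0.515, -0.484]
contact_force: [-0.2, -0.7, 0.7]
grip_width: 0.0404
6.75 [ 0.52984382 -0.16312348  0.10520762] [-0.10617876  0.64569151 -0.46766137]
```

View pics/c7.png

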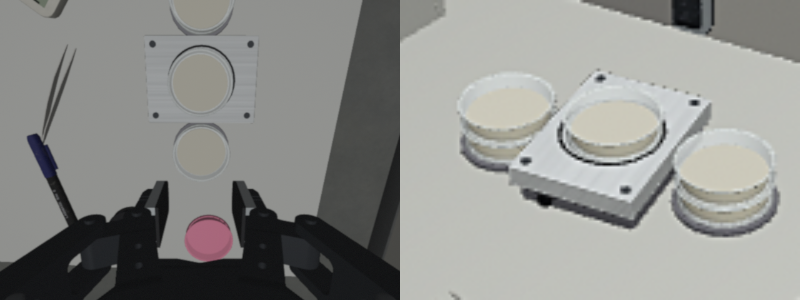

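The dish lies flat inside the ring, both stacks are in place and the gripper is clear. I'll check the numbers and hand in.

```bash
python3 - <<'E'
from h import *
w=load('w7');k=1.6
print('dish',world(w,200*k,82*k,.045),world(w,200*k,82*k),'second',world(w,201*k,152*k,.032))
print(env.finish_job())
E
```

```text
dish [ 0.526  -0.0938  0.045 ] [ 0.526  -0.0938  0.0436] second [ 0.5315 -0.1651  0.032 ]
the job is handed in; nothing more can be done
None
```

I slid the top dish of the three-dish stack onto the stage by its rim, using two half-open fingertips as a cradle. I then backed off, rose clear and handed the job in at about 6.8 s.

**Dish:** in the last wrist view it lies about 2 mm from the ring's centre; the view just before I backed off gave about 1 mm. It looks flat in the scene view, and its top measured 44 to 45 mm high, as expected on the stage.

**Stacks:** the second dish measured (0.5315, -0.165), within about 1 mm of where the top dish above it stood at the start. I checked the short stack only by eye, and it looked unmoved. The black and pink lids were not touched.

**One disagreement:** the fingertips appeared about 32 mm above the reported TCP in all three cameras, although the TCP is meant to be at the very end of the fingers. I set the pushing height from the images. The dish slid cleanly without disturbing the one below, which bears that out, but I did not find the cause.

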